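# Charge the push grease gun and grease the bearing

## Robot

A 6-joint arm with a two-finger parallel gripper is mounted at the origin on the work surface; the furniture and walls round the work are solid. World frame = base frame: x ahead of the robot, y to its left, z up, the work surface at z = 0. Lengths are in m, angles in rad, forces in N, time in s.
With the tool pointing down it reaches from about 0.4 to 0.825 m from the base axis. Payload 7 kg.
Tool frame: the origin (TCP) lies at the very end of the fingers, on their centre line; the grasp point (between the pads) lies arm.hold_point_z behind it (arm.hold_point_z is the distance from the TCP to the grasp point, in m); z points along the fingers, y is the line along which they close (so a half turn about z gives the same grasp; the last joint's range is limited). The gripper opens to 88 mm and grips with 3 to 60 N. Pads are 19 mm wide; open, the fingers measure 130 mm over their backs; the gripper's body (78 mm by 193 mm) begins 47 mm behind the grasp point.
Start: joints at [1.511, 0.359, 0.012, 0, -1.224, -0.288], TCP at [0.23, 0.635, 0.227] pointing down, gripper open.
Joint ranges: [-3.07, 3.07], [-1.43, 2.12], [-1.02, 1.25], [-3.03, 1.67], [-3.05, -0], [-3.03, 3.03]. Speed limits (rad/s): [2.39, 2.39, 3.01, 3.14, 3.14, 3.14].

## Interface

Orientations are given as [roll, pitch, yaw] about the fixed x, y, z axes, in that order (R = Rz(yaw) Ry(pitch) Rx(roll)).
In Python, from station import arm gives the robot as it stands.
- The arm moves only by the shell command python3 -m creep 'ROWS' [FORCE]. ROWS is a JSON list of rows, 1 to 20 of them, each of 5 numbers: the finger opening in m, then dx, dy, dz in m, then a turn about the tool's z in rad; each row is the pose to reach, as a shift and turn from the pose commanded when the command began, along the tool's axes at that moment; what a row does not reach only later rows make up. A row lasts 1/12 s, in which the tool goes at most 0.0417 m and 0.125 rad, less where a joint would pass 70% of its speed; a pose out of reach is approached as far as the arm can. The fingers move at their own pace and stop on an object; FORCE is the grip in N (left out, the last holds). Time passes only in rows, so rows that do not move let the fingers close. It prints the time, the measured TCP pose, the force, the opening and the grip force at its end.
- arm.get_state(): the state, without advancing time (a new reading comes with each control period).
- arm.grab_frame(name): name is "scene" or "top" or "wrist"; returns the picture (480x640x3 uint8, red, green, blue); there is no depth.
- arm.camera_params(name): a dict with "fx", "fy", "cx", "cy" (pixels), "T" (4x4, takes a point from camera to world coordinates); the wrist camera has in their place "hand_eye" (4x4, takes a point from camera to tool coordinates, whose origin is the TCP and whose axes are the flange's). Camera axes: x right, y down, z forward; pixel columns grow to the right and rows downward; lengths in m; the calibration is good to about 2 mm. A picture is of the moment at which its call begins: read the wrist's pose just before it. camera_params takes no time and is no camera call.
- arm.job_done(): hands the job in; it is judged then, once.
The state is a dict: "t": time; "q": joint angles; "qd": joint speeds; "joint_efforts": joint torques, N m; "eef_pos": TCP position; "ee_rot": TCP orientation; "force": force on the tool from outside, world axes, zero at the start; "moment": the same for the moment, N m; "width": finger opening in m; "gripper_force": force on a finger pad.
Only numpy, scipy, OpenCV 4.12 (cv2) and the standard library are available. Lean on these libraries where they do the work, as an engineer would, in place of code of your own. Each camera call takes 0.05 s, during which the arm holds its last target. There are 200 camera calls.

## Task

Charge the grease gun and grease the pillow-block bearing: with the gun still standing in the filler's cup, pull the red-balled pump lever down through its full stroke and ease it back up slowly, without letting it fly up. Then lift the gun out, press its coupler squarely onto the tilted brass nipple until it snaps on, and keep pushing until the barrel is pressed home against its spring, without ramming it; the program finishes while the gun is still held and pressed there. Leave the tin, the hex key and the tape roll where they are.

Things in the scene. Friction and masses are not known exactly. Their poses are not given: they have to be found in the camera images.
- filler: Bench grease filler, fixed to the bench: dark base plate, grey tank 84 mm across and 128 mm tall, pump head with lever on top, aluminium charging cup for the gun. Origin under the tank's axis at bench height. +y points along the lever (seen from above), x across it. The cup (57 mm across, top 93 mm high) stands 125 mm from the tank toward -y.
- lever (a joint): Angle of the pump lever about its pivot, rad: 0 = up at rest (50 degrees above level), growing as it is pulled down, 0.95 = the stop of its full stroke (about level). A spring drives it back up: about 6 N at the ball at rest, 10 N at the stop. It turns in the filler's upright y-z plane.
- lever_ball (a point): Centre of the lever's red ball grip, 30 mm across, on a round 11 mm rod, 150 mm from the pivot. About 280 mm above the bench at rest, 153 mm with the lever fully down; it then also lies 53 mm farther out from the tank. Free space round it.
- lever_pivot (a point): Pivot of the lever above the tank, 165 mm above the bench. The pivot axis is the filler's x axis.
- grease_gun: Push grease gun, loose, about 0.3 to 0.5 kg, at first nose down in the cup. Origin: centre of the barrel's front end; z along the gun from nose to palm cap. Knurled steel front cap 44 mm across, z 0 to 24 mm; blue barrel 36 mm across, z 24 to 84 (grip here); black palm cap 41 mm across, z 84 to 101. In the cup the origin is 78 mm above the bench, the cup's rim reaches z = 15.
- nose (a joint): How far the gun's front tube with the coupler is pushed into the barrel, m: 0 = fully out, as at the start, 0.018 = barrel pressed home on its stop. Spring force about 11 N at 0, 17 N at 0.018.
- coupler_seat (a point): Point on the gun's axis inside the coupler where the centre of the nipple's ball sits once snapped on: 45.5 mm in front of the gun's origin while the nose is fully out. The coupler is a steel sleeve 26 mm across; its mouth, 12.5 mm in front of this point, is bevelled from 20 mm down to a 14 mm bore. Its four sprung jaws need about 6 to 12 N to snap over the ball.
- bearing: Green pillow-block bearing on a dark base plate 196 x 76 mm, fixed to the bench, with a short steel shaft (along y) and an 80 mm flange. Origin under its middle at bench height. Housing top 105 mm high. The nipple leans toward its -x side.
- nipple: Brass grease nipple on the housing, leaning 30 degrees from upright. Origin: centre of its ball head, 12 mm across, about 125 mm above the bench; z points outward along the nipple's axis. 7 mm neck; hexagon 16 mm below the origin.
- mastic_tin: Bystander: round tin with a white and red label, 75 mm across, 88 mm tall. Origin at its underside.
- hex_key: Bystander: dark L-shaped hex key lying flat, 114 mm long (along its y), 9 mm thick. Origin at its middle on the bench.
- tape_roll: Bystander: roll of masking tape lying flat, 100 mm across, 25 mm tall. Origin at its underside.

How it is judged:
On the way, in this order (a step that is already met when the one before it is completed fails the run):
1. the pump lever is pulled fully down while the gun stands in the filler's cup (value of joint lever above 0.85 rad and z of grease_gun in the frame of filler below 0.086 m), for 0.1 s.
2. the lever is back up, the gun still in the cup (value of joint lever below 0.12 rad and z of grease_gun in the frame of filler below 0.086 m), for 0.1 s.
3. the coupler has snapped onto the nipple, squarely (distance between nipple and coupler_seat below 0.003 m and angle between the z axis of grease_gun and the z axis of nipple, either way round below 0.16 rad), for 0.1 s.
At the end, for the whole second after the job is handed in: Coupler snapped on (its seat within 3 mm of the ball's centre), gun within 0.16 rad of the nipple's axis, nose pushed in more than 14 of 18 mm, gun pressing the nipple with over 8 N and held by the fingers (over 3 N), lever back up within 0.12 rad (all of step 3 and value of joint nose above 0.014 m and contact force between grease_gun and nipple above 8 N and contact force between the fingers and grease_gun above 3 N and value of joint lever below 0.12 rad); the arm keeps its last pose, push and grip.
It fails at once if the lever is let fly up (faster than 2.5 rad/s upward while more than 0.2 rad open) (velocity of joint lever below -2.5 rad/s and value of joint lever above 0.2 rad).
It fails at once if the nipple is rammed with more than 90 N (contact force between grease_gun and nipple above 90 N).
It fails at once if the tin, the hex key or the tape roll is moved more than 30 mm (distance of any of mastic_tin, hex_key, tape_roll from where it was at the start of the episode above 0.03 m).
It also fails if it takes over 59 s, if anything falls off the work surface, if the arm or the gripper's body presses on something with over 40 N, if the wrist force passes 120 N, or if a joint passes its speed limit or range.

## Working session

There is one attempt and no reset: what is moved stays moved. The work goes in short steps, Python scripts to look and compute and a shell command to move; the robot and the scene stay as the last step left them, time stands still between calls to the robot, and variables do not carry over. Pictures are saved under pics/ and viewed, at most 10 in all, crops included, and the job is handed in when it is done.

```bash
ls; mkdir -p pics; python3 - <<'E'
from station import arm
import cv2,numpy as np
s=arm.get_state();print(s, arm.hold_point_z)
for n in("scene","top","wrist"):
    print(n,arm.camera_params(n))
    f=arm.grab_frame(n);cv2.imwrite(f"pics/{n}0.png",f[:,:,::-1])
E
```

```text
pics
{'t': 0.0, 'q': array([ 1.51110736e+00,  3.59393667e-01,  1.10524397e-02, -3.46104947e-04,
       -1.22411800e+00, -2.88083970e-01]), 'qd': array([-0.00185858,  0.00027285, -0.00123099, -0.0003539 , -0.00062519,
        0.00127272]), 'joint_efforts': array([-2.18263383e-03, -5.82717276e+01,  2.93053025e+01,  6.99723065e+00,
        6.76953845e-03, -1.62989627e-04]), 'eef_pos': array([0.22991302, 0.63410587, 0.22561625]), 'ee_rot': array([ 3.13990584e+00, -1.60548614e-04, -3.47890667e-01]), 'force': array([0.14771564, 0.64321171, 0.6483141 ]), 'moment': array([0.0076251 , 0.02810889, 0.02024501]), 'gripper_force': 0.0, 'width': 0.08772593451874754} 0.0188
scene {'fx': 546.5166673138883, 'fy': 546.5166673138883, 'cx': 320.56650992489625, 'cy': 242.43948831812347, 'T': array([[ 0.83683659, -0.25007643,  0.48699723, -0.01592679],
       [-0.54720164, -0.35515039,  0.75791726, -0.95218899],
       [-0.01657998, -0.90073857, -0.43404507,  0.65047137],
       [ 0.        ,  0.        ,  0.        ,  1.        ]])}
top {'fx': 468.52796572051034, 'fy': 468.52796572051034, 'cx': 315.8857601522999, 'cy': 239.08449661394297, 'T': array([[-0.01811084, -0.99493408,  0.09888465,  0.4125376 ],
       [-0.99918624,  0.02157527,  0.03407876, -0.12435853],
       [-0.03603958, -0.09818698, -0.99451519,  1.33577667],
       [ 0.        ,  0.        ,  0.        ,  1.        ]])}
wrist {'fx': 403.43196495667536, 'fy': 403.43196495667536, 'cx': 318.7489921345726, 'cy': 236.06929758105719, 'hand_eye': array([[ 4.97833287e-04, -9.62822820e-01, -2.70133245e-01,
         7.38027597e-02],
       [ 9.99999798e-01,  3.72273322e-04,  5.16041396e-04,
         6.01699841e-04],
       [-3.96293032e-04, -2.70133447e-01,  9.62822810e-01,
        -1.57723320e-01],
       [ 0.00000000e+00,  0.00000000e+00,  0.00000000e+00,
         1.00000000e+00]])}
```

View pics/scene0.png

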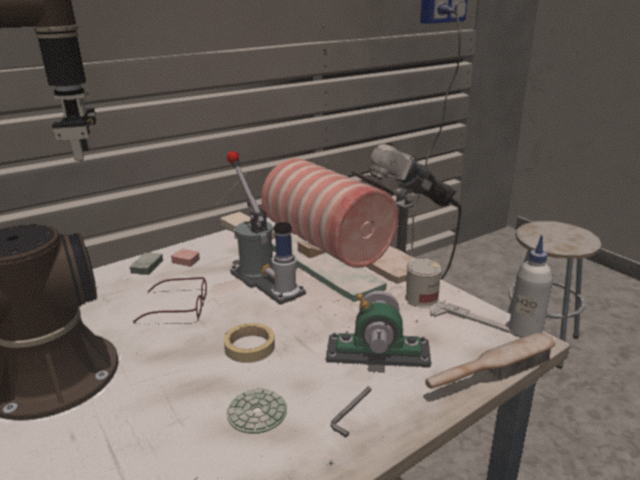

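View pics/top0.png

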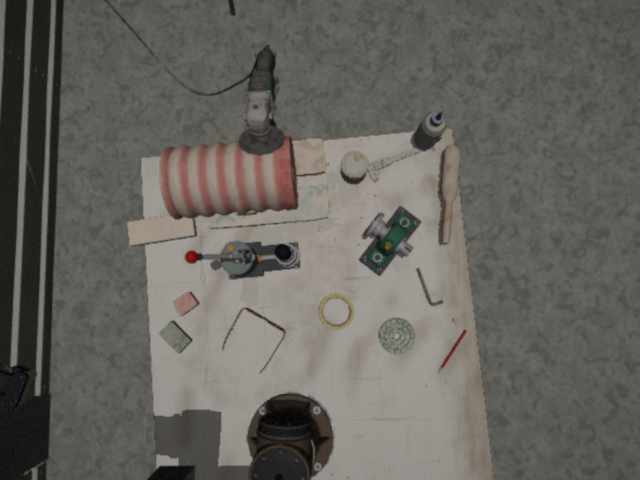

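The scene view shows the ball at (233,157), the palm cap at (283,227), the nipple at (362,299) and the bearing at about (378,335). In the top view the ball is at (191,257), the palm cap at (285,253), the nipple at (388,246) and the plate corners around (360..420, 205..275). The gripper only turns about its own z, so I'll have to tilt the gun in the grip by catching its nose on the cup rim.

```bash
cat > h.py <<'E'
import numpy as np, cv2
from scipy.spatial.transform import Rotation as Ro
from station import arm
def tool():
    s=arm.get_state();T=np.eye(4);T[:3,:3]=Ro.from_euler('xyz',s['ee_rot']).as_matrix();T[:3,3]=s['eef_pos'];return T,s
def ray(n,uv,T=None):
    c=arm.camera_params(n);M=c['T'] if T is None else T@c['hand_eye']
    d=M[:3,:3]@[(uv[0]-c['cx'])/c['fx'],(uv[1]-c['cy'])/c['fy'],1];return M[:3,3],d/np.linalg.norm(d)
def plane(n,uv,z,T=None):
    o,d=ray(n,uv,T);return o+d*(z-o[2])/d[2]
def tri(*rays):
    A=sum(np.eye(3)-np.outer(d,d) for o,d in rays);b=sum((np.eye(3)-np.outer(d,d))@o for o,d in rays)
    p=np.linalg.solve(A,b);return p,[round(1e3*np.linalg.norm(np.cross(d,p-o)),1) for o,d in rays]
def proj(n,p,T=None):
    c=arm.camera_params(n);M=np.linalg.inv(c['T'] if T is None else T@c['hand_eye']);q=M[:3,:3]@p+M[:3,3]
    return np.array([c['fx']*q[0]/q[2]+c['cx'],c['fy']*q[1]/q[2]+c['cy']])
def mask(f,lo,hi,box):
    h=cv2.cvtColor(f,cv2.COLOR_RGB2HSV);m=cv2.inRange(h,np.array(lo),np.array(hi));k=np.zeros_like(m);x0,y0,x1,y1=box;k[y0:y1,x0:x1]=m[y0:y1,x0:x1];return k
def big(m):
    n,l,s,c=cv2.connectedComponentsWithStats(m);i=1+np.argmax(s[1:,4]);return c[i],s[i],(l==i).astype(np.uint8)
E
python3 - <<'E'
from h import *
S=cv2.imread('pics/scene0.png')[:,:,::-1].copy();P=cv2.imread('pics/top0.png')[:,:,::-1].copy()
r=[big(mask(f,(0,150,90),(8,255,255),b)) for f,b in((S,(215,140,250,175)),(P,(175,240,205,275)))]
for x in r: print('ball',x[0],x[1])
print(tri(ray('scene',r[0][0]),ray('top',r[1][0])))
bl=[big(mask(f,(100,70,20),(130,255,255),b)) for f,b in((S,(265,215,300,265)),(P,(265,235,305,275)))]
for x in bl: print('blue',x[0],x[1])
g=big(mask(P,(60,60,20),(95,255,255),(350,200,430,280)));print('green',g[0],g[1])
y=[big(mask(f,(12,130,90),(30,255,255),b)) for f,b in((S,(352,288,372,312)),(P,(375,235,400,258)))]
for x in y: print('brass',x[0],x[1])
a=cv2.resize(S[215:375,220:440],None,fx=3.6,fy=3.6,interpolation=2)[:580,:790]
b=cv2.resize(P[200:280,180:430],None,fx=3.2,fy=3.2,interpolation=2)
cv2.imwrite('pics/a.png',a[:,:,::-1]);cv2.imwrite('pics/b.png',b[:,:,::-1])
E
```

```text
ball [232.16666667 155.52564103] [227 151  11  10  78]
ball [190.58947368 256.38947368] [186 251  10  12  95]
(array([0.48321923, 0.19752381, 0.28346389]), [np.float64(0.7), np.float64(0.7)])
blue [282.99118943 245.65638767] [277 236  14  20 227]
blue [288.42857143 256.57142857] [286 254   5   6   7]
green [390.68723099 239.74605452] [368 214  46  53 697]
brass [364.33333333 303.03703704] [361 299   7   8  27]
brass [387.53571429 245.42857143] [385 243   6   6  28]
```

View pics/a.png

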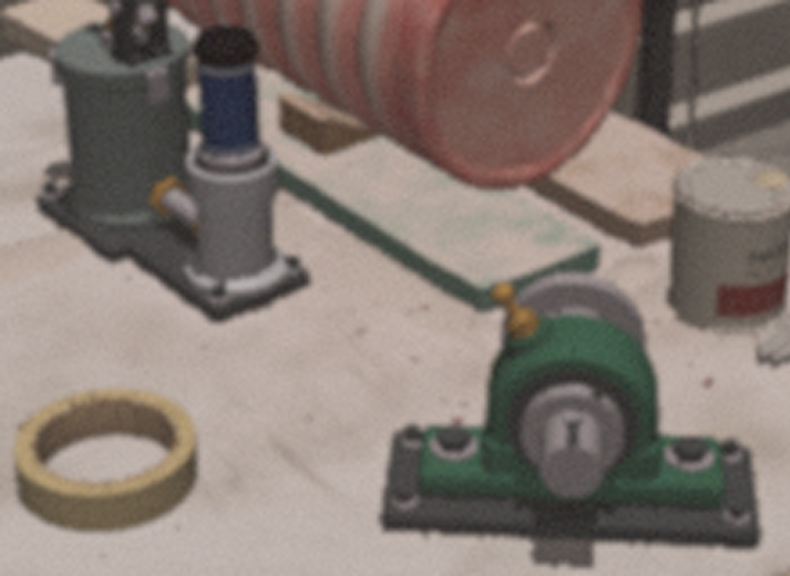

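View pics/b.png

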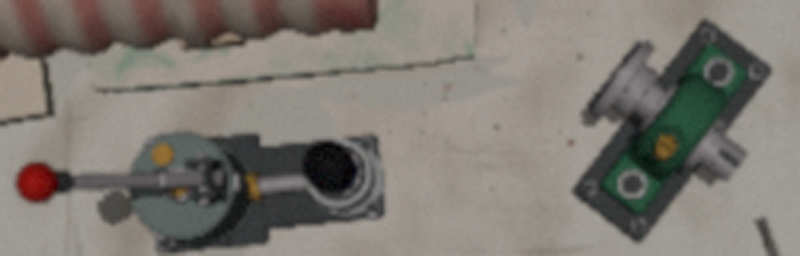

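The crops put the nipple ball at scene (359.4,296.4) and top (387.2,246.9), and the palm cap top centre at scene (282.8,226.7) and top (284.1,251.9). The plate corners are clear, and the striped log lies behind the filler.

```bash
python3 - <<'E'
from h import *
np.set_printoptions(precision=4,suppress=True)
print('nip',tri(ray('scene',(359.4,296.4)),ray('top',(387.2,246.9))))
print('cap',tri(ray('scene',(282.8,226.7)),ray('top',(284.1,251.9))), plane('top',(284.1,251.9),.179))
c=[plane('top',(180+u/3.2,200+v/3.2),.01) for u,v in((707,20),(770,72),(637,240),(574,190))]
print('plate',c);ctr=sum(c)/4;d=(c[0]+c[1])/2-(c[2]+c[3])/2;print(ctr,d,np.linalg.norm(d),'bearing x yaw',np.arctan2(d[1],d[0]))
ball=np.array([.4832,.1975]);cap=plane('top',(284.1,251.9),.179)[:2]
e=ball-cap;print('filler y dir',np.arctan2(e[1],e[0]),np.linalg.norm(e))
for v in(215,): print('log edge',[plane('top',(u,v),z) for u in(170,290) for z in(.02,.1)])
print('drill',plane('top',(262,150),.3))
E
```

```text
nip (array([ 0.5082, -0.2663,  0.1246]), [np.float64(0.7), np.float64(0.7)])
cap (array([ 0.4976, -0.0043,  0.1718]), [np.float64(0.3), np.float64(0.3)]) [ 0.4973 -0.0052  0.179 ]
plate [array([ 0.633 , -0.3228,  0.01  ]), array([ 0.5851, -0.3766,  0.01  ]), array([ 0.4391, -0.2547,  0.01  ]), array([ 0.4841, -0.2007,  0.01  ])]
[ 0.5353 -0.2887  0.01  ] [ 0.1474 -0.122   0.    ] 0.19134527069014667 bearing x yaw -0.6910870123635579
filler y dir 1.640290309876882 0.20320613889478342
log edge [array([0.6219, 0.3385, 0.02  ]), array([0.6092, 0.3103, 0.1   ]), array([ 0.6138, -0.0069,  0.02  ]), array([ 0.6015, -0.014 ,  0.1   ])]
drill [0.7218 0.0301 0.3   ]
```

```bash
cat >> h.py <<'E'
def go(p,yaw=None):
    T,s=tool();d=T[:3,:3].T@(np.array(p)-T[:3,3]);t=0
    if yaw is not None:
        x=T[:3,0];cur=np.arctan2(x[1],x[0]);t=-(yaw-cur)   # tool z down: + turn lowers yaw
        t=(t+np.pi)%(2*np.pi)-np.pi
    print('shift',d.round(4),'turn',round(t,3),'rows>=',max(np.linalg.norm(d)/.0417,abs(t)/.125).round(1),'at',T[:3,3].round(4),'yaw',np.arctan2(T[1,0],T[0,0]).round(3),'q6',s['q'][5].round(2),'w',round(s['width'],4),'F',s['force'].round(1))
E
python3 -c "
from h import *
go([.4832,.1975,.34],-1.501)"
```

```text
shift [ 0.387   0.3244 -0.1137] turn 1.153 rows>= 12.4 at [0.2299 0.6342 0.2258] yaw -0.348 q6 -0.29 w 0.0876 F [-0.8  0.5  0.1]
```

```bash
python3 -m creep '[[0.088,0.05,0.04,-0.114,0.1],[0.088,0.387,0.324,-0.114,1.153],[0.088,0.387,0.324,-0.114,1.153],[0.088,0.387,0.324,-0.114,1.153],[0.088,0.387,0.324,-0.114,1.153],[0.088,0.387,0.324,-0.114,1.153],[0.088,0.387,0.324,-0.114,1.153],[0.088,0.387,0.324,-0.114,1.153],[0.088,0.387,0.324,-0.114,1.153],[0.088,0.387,0.324,-0.114,1.153],[0.088,0.387,0.324,-0.114,1.153],[0.088,0.387,0.324,-0.114,1.153],[0.088,0.387,0.324,-0.114,1.153],[0.088,0.387,0.324,-0.114,1.153],[0.088,0.387,0.324,-0.114,1.153],[0.088,0.387,0.324,-0.114,1.153],[0.088,0.387,0.324,-0.114,1.153],[0.088,0.387,0.324,-0.114,1.153]]' 20
python3 - <<'E'
from h import *
go([.4832,.1975,.262],-1.501)
T,s=tool();f=arm.grab_frame('wrist');cv2.imwrite('pics/w1.png',f[:,:,::-1])
r=big(mask(f,(0,150,70),(8,255,255),(0,0,640,480)));print(r[0],r[1],plane('wrist',r[0],.281,T))
E
```

```text
t: 1.65
eef_pos: [0.483, 0.199, 0.3402]
ee_rot: [3.141, -0.0, -1.499]
force: [-0.0, -0.4, -0.3]
width: 0.0876
gripper_force: 0.0
shift [ 0.0014 -0.0002  0.0782] turn 0.002 rows>= 1.9 at [0.483  0.199  0.3402] yaw -1.499 q6 -0.7 w 0.0876 F [-0.  -0.4 -0.3]
[320.43943299 247.76739691] [ 295  224   50   50 1552] [0.48306885 0.19283112 0.281     ]
```

```bash
python3 -m creep '[[0.088,0.003,0,0.04,0],[0.088,0.003,0,0.079,0],[0.088,0.003,0,0.079,0],[0.02,0.003,0,0.079,0],[0.02,0.003,0,0.079,0],[0.02,0.003,0,0.079,0],[0.02,0.003,0,0.079,0],[0.02,0.003,0,0.079,0],[0.02,0.003,0,0.079,0]]' 40
```

```text
t: 2.45
eef_pos: [0.484, 0.1953, 0.2626]
ee_rot: [-3.14, 0.001, -1.501]
force: [-0.5, 0.5, -1.0]
width: 0.0533
gripper_force: 0.0
```

```bash
python3 -m creep '[[0.02,0,0,0,0],[0.02,0,0,0,0],[0.02,0,0,0,0],[0.02,0,0,0,0],[0.02,0,0,0,0],[0.02,0,0,0,0],[0.02,0,0,0,0]]' 40; python3 -m creep '[[0.02,-0.011,0,0.010,0],[0.02,-0.021,0,0.021,0]]'
```

```text
t: 3.03
eef_pos: [0.4831, 0.195, 0.2615]
ee_rot: [3.14, -0.0, -1.501]
force: [-5.0, 1.2, 2.9]
width: 0.0282
gripper_force: 40.0
t: 3.2
eef_pos: [0.4815, 0.2149, 0.2413]
ee_rot: [3.141, -0.001, -1.501]
force: [-6.8, -5.7, 7.6]
width: 0.0283
gripper_force: 40.0
```

```bash
python3 -c "
from h import *
go([.484,.1953,.2626],-1.501)
f=arm.grab_frame('scene');r=big(mask(f,(0,150,90),(8,255,255),(200,130,290,260)));print(r[0],r[1])"
```

```text
shift [ 0.0198 -0.0011 -0.0213] turn -0.0 rows>= 0.7 at [0.4815 0.2149 0.2413] yaw -1.501 q6 -0.72 w 0.0283 F [-6.8 -5.7  7.6]
[229.38461538 161.97435897] [227 159   7   8  39]
```

```bash
python3 -m creep '[[0.02,-0.009,0,0.012,0],[0.02,-0.016,0,0.026,0],[0.02,-0.022,0,0.039,0],[0.02,-0.027,0,0.053,0],[0.02,-0.030,0,0.068,0],[0.02,-0.032,0,0.083,0],[0.02,-0.032,0,0.098,0],[0.02,-0.032,0,0.103,0],[0.02,-0.032,0,0.104,0],[0.02,-0.032,0,0.104,0],[0.02,-0.032,0,0.104,0]]'
```

```text
t: 4.17
eef_pos: [0.4789, 0.2488, 0.1367]
ee_rot: [3.14, 0.001, -1.5]
force: [-12.8, 5.2, 8.9]
width: 0.0278
gripper_force: 40.0
```

```bash
python3 -c "
from h import *
f=arm.grab_frame('scene');cv2.imwrite('pics/s2.png',f[:,:,::-1]);g=arm.grab_frame('top')
r=big(mask(f,(0,150,70),(8,255,255),(180,140,260,300)));print(r[0],r[1])
q=big(mask(g,(0,150,70),(8,255,255),(150,230,220,285)));print(q[0],q[1])
print(tri(ray('scene',r[0]),ray('top',q[0])))
cv2.imwrite('pics/s2c.png',cv2.resize(f[120:300,170:330],None,fx=3.3,fy=3.3)[:,:,::-1])"
```

```text
[225.48717949 198.17948718] [223 195   8  10  39]Traceback (most recent call last):
  File "<string>", line 5, in <module>
    q=big(mask(g,(0,150,70),(8,255,255),(150,230,220,285)));print(q[0],q[1])
  File "h.py", line 20, in big
    n,l,s,c=cv2.connectedComponentsWithStats(m);i=1+np.argmax(s[1:,4]);return c[i],s[i],(l==i).astype(np.uint8)
                                                    ~~~~~~~~~^^^^^^^^^
    return _wrapfunc(a, 'argmax', axis=axis, out=out, **kwds)
    return bound(*args, **kwds)
ValueError: attempt to get argmax of an empty sequence
```

```bash
python3 -c "
from h import *
print(proj('scene',np.array([.4832,.1955,.2815])),proj('scene',np.array([.479,.249,.1555])))
f=cv2.imread('pics/s2.png')[:,:,::-1].copy();cv2.imwrite('pics/s2c.png',cv2.resize(f[120:300,170:330],None,fx=3.3,fy=3.3)[:,:,::-1])"
```

```text
[232.90065552 156.54955689] [226.59975166 200.62583219]
```

View pics/s2c.png

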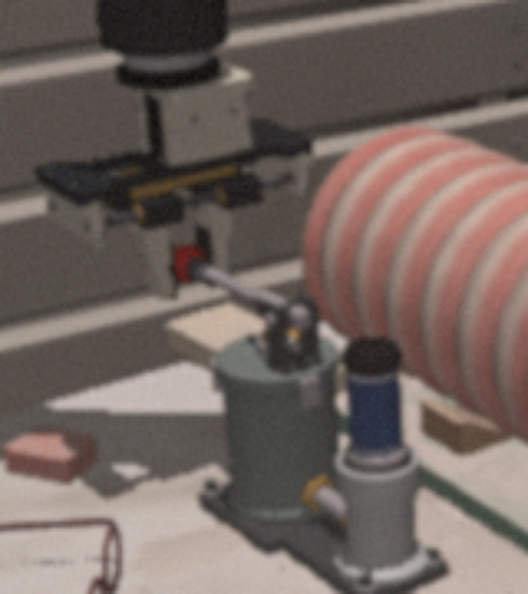

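The lever is level with the ball still gripped, and the gun is in its cup. Now I'll ease it back up.

```bash
python3 -m creep '[[0.02,0,0,-0.006,0],[0.02,0,0,-0.013,0],[0.02,0,0,-0.021,0],[0.02,0.001,0,-0.028,0],[0.02,0.002,0,-0.036,0],[0.02,0.003,0,-0.043,0],[0.02,0.005,0,-0.050,0],[0.02,0.007,0,-0.058,0],[0.02,0.010,0,-0.065,0],[0.02,0.013,0,-0.072,0],[0.02,0.016,0,-0.078,0],[0.02,0.019,0,-0.085,0],[0.02,0.023,0,-0.091,0],[0.02,0.027,0,-0.097,0],[0.02,0.032,0,-0.103,0],[0.02,0.037,0,-0.109,0],[0.02,0.042,0,-0.115,0],[0.02,0.047,0,-0.120,0],[0.02,0.053,0,-0.125,0],[0.02,0.053,0,-0.125,0]]'
python3 -c "
from h import *
go([.484,.1953,.2626],-1.501)
f=arm.grab_frame('scene')
r=big(mask(f,(0,150,70),(8,255,255),(200,130,260,300)));print(r[0],r[1])"
```

```text
t: 5.93
eef_pos: [0.4827, 0.1966, 0.2577]
ee_rot: [3.138, 0.004, -1.502]
force: [4.7, 9.6, -24.1]
width: 0.0281
gripper_force: 40.0
shift [ 0.0014 -0.0011 -0.0049] turn -0.001 rows>= 0.1 at [0.4827 0.1966 0.2577] yaw -1.502 q6 -0.69 w 0.0281 F [  4.7   9.6 -24.1]
[233.09859155 156.30985915] [229 152  10  10  71]
```

```bash
python3 -m creep '[[0.03,0,0,0.003,0],[0.088,0,0,0.003,0],[0.088,0,0,0.003,0],[0.088,0,0,0.003,0],[0.088,0,0,0.003,0],[0.088,0,0,0.003,0],[0.088,0,0,0.003,0],[0.088,0,0,0.003,0],[0.088,0,0,0.003,0],[0.088,0,0,-0.03,0],[0.088,0,0,-0.07,0],[0.088,0,0,-0.09,0]]'
python3 -c "
from h import *
go([.4974,-.0045,.27],-1.501)
f=arm.grab_frame('scene')
r=big(mask(f,(0,150,70),(8,255,255),(200,130,260,300)));print(r[0],r[1])"
```

```text
t: 6.98
eef_pos: [0.4847, 0.1951, 0.3559]
ee_rot: [-3.138, 0.001, -1.501]
force: [0.5, 0.2, 1.5]
width: 0.0874
gripper_force: 0.0
shift [0.2001 0.0017 0.0856] turn 0.0 rows>= 5.2 at [0.4847 0.1951 0.3559] yaw -1.501 q6 -0.69 w 0.0874 F [0.5 0.2 1.5]
[232.25974026 156.49350649] [227 152  11  11  77]
```

```bash
python3 -m creep '[[0.088,0.04,0,0,0],[0.088,0.08,0,0,0],[0.088,0.12,0,0,0],[0.088,0.16,0.002,0.03,0],[0.088,0.2,0.002,0.05,0],[0.088,0.2,0.002,0.085,0],[0.088,0.2,0.002,0.085,0],[0.088,0.2,0.002,0.085,0]]'
python3 - <<'E'
from h import *
go([.4974,-.0045,.121],-1.501)
T,s=tool();f=arm.grab_frame('wrist');cv2.imwrite('pics/w2.png',f[:,:,::-1])
for z in(.179,.102): print(proj('wrist',np.array([.4974,-.0045,z]),T))
E
```

```text
t: 7.7
eef_pos: [0.4946, -0.0057, 0.2653]
ee_rot: [3.138, -0.001, -1.503]
force: [1.0, 0.8, 1.0]
width: 0.0876
gripper_force: 0.0
shift [-0.0012 -0.0034  0.1443] turn -0.002 rows>= 3.5 at [ 0.4946 -0.0057  0.2653] yaw -1.503 q6 -0.32 w 0.0876 F [1.  0.8 1. ]
[314.78441676 246.01936982]
[315.28961215 218.4599917 ]
```

View pics/w2.png

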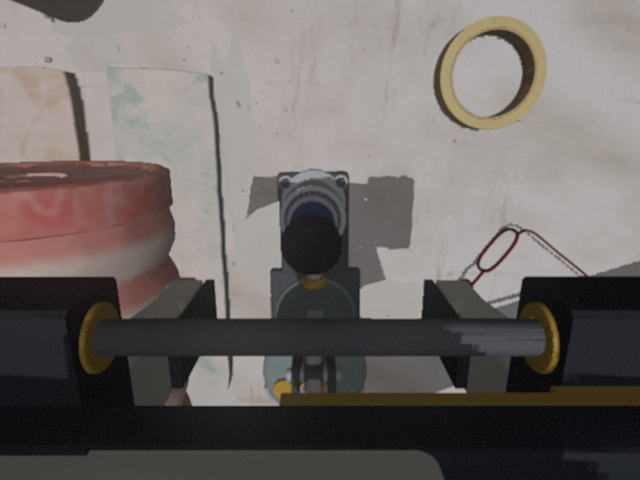

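The palm cap centre is at (312,245), 3 px from the prediction, and the fingers straddle it. I'll descend and grip.

```bash
python3 -m creep '[[0.088,-0.001,-0.004,0.03,0],[0.088,-0.001,-0.004,0.07,0],[0.088,-0.001,-0.004,0.11,0],[0.088,-0.001,-0.004,0.14,0],[0.088,-0.001,-0.004,0.144,0],[0.088,-0.001,-0.004,0.144,0],[0.02,-0.001,-0.004,0.144,0],[0.02,-0.001,-0.004,0.144,0],[0.02,-0.001,-0.004,0.144,0],[0.02,-0.001,-0.004,0.144,0],[0.02,-0.001,-0.004,0.144,0],[0.02,-0.001,-0.004,0.144,0],[0.02,-0.001,-0.004,0.144,0],[0.02,-0.001,-0.004,0.144,0],[0.02,-0.001,-0.004,0.144,0],[0.02,-0.001,-0.004,0.144,0],[0.02,-0.001,-0.004,0.144,0]]' 20
```

```text
t: 9.17
eef_pos: [0.4995, -0.0034, 0.1226]
ee_rot: [3.141, -0.0, -1.501]
force: [-1.6, -0.9, 2.9]
width: 0.0393
gripper_force: 20.0
```

```bash
python3 -m creep '[[0.05,0,0,0,0],[0.05,0,0,0,0],[0.05,0,0,0.0042,0],[0.05,0,0,0.0042,0],[0.05,0,0,0.0042,0],[0.02,0,0,0.0042,0],[0.02,0,0,0.0042,0],[0.02,0,0,0.0042,0],[0.02,0,0,0.0042,0],[0.02,0,0,0.0042,0],[0.02,0,0,0.0042,0],[0.02,0,0,0.0042,0]]' 20
```

```text
t: 10.17
eef_pos: [0.4993, -0.0034, 0.1181]
ee_rot: [3.141, -0.0, -1.501]
force: [0.0, 0.1, -4.8]
width: 0.0359
gripper_force: 45.1
```

```bash
python3 -m creep '[[0.02,0,0,0,0],[0.02,0,0,0,0],[0.02,0,0,0,0]]' 25;python3 -m creep '[[0.02,0,0,-0.015,0],[0.02,0,0,-0.03,0],[0.02,0,0,-0.045,0],[0.02,0,0,-0.047,0],[0.02,0,0,-0.047,0]]'
python3 - <<'E'
from h import *
f=arm.grab_frame('scene');cv2.imwrite('pics/s3.png',f[:,:,::-1])
cv2.imwrite('pics/s3c.png',cv2.resize(f[130:310,200:340],None,fx=3.3,fy=3.3)[:,:,::-1])
E
```

```text
t: 10.42
eef_pos: [0.4996, -0.0033, 0.1183]
ee_rot: [3.142, 0.0, -1.501]
force: [0.3, 0.0, -6.2]
width: 0.0356
gripper_force: 49.9
t: 10.83
eef_pos: [0.5002, -0.0031, 0.1661]
ee_rot: [-3.139, 0.001, -1.501]
force: [-0.5, -0.6, -6.2]
width: 0.0358
gripper_force: 49.9
```

View pics/s3c.png

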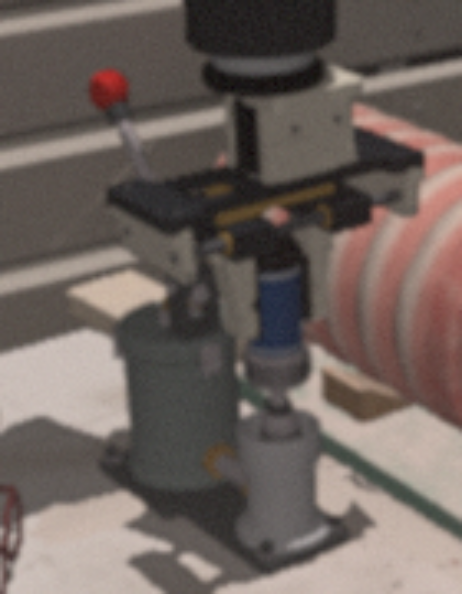

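The gun is lifted upright, held on the barrel, with its coupler still inside the cup rim. Next I'll tilt it by moving toward the tank (tool −x) with a light grip.

```bash
python3 -m creep '[[0.02,0,0,0.008,0],[0.02,-0.006,0,0.008,0],[0.02,-0.012,0,0.008,0],[0.02,-0.018,0,0.008,0],[0.02,-0.024,0,0.008,0],[0.02,-0.03,0,0.008,0],[0.02,-0.03,0,0.008,0]]' 10
cat > tilt.py <<'E'
from h import *
# gun axis tilt from the blue barrel in scene and wrist views
import sys
def tilt(n):
    T,s=tool();f=arm.grab_frame('scene');cv2.imwrite(f'pics/{n}.png',f[:,:,::-1])
    g=T[:3,3]-T[:3,2]*arm.hold_point_z;c=proj('scene',g).astype(int)
    c0,st,m=big(mask(f,(100,70,20),(130,255,255),(c[0]-45,c[1]-45,c[0]+45,c[1]+45)))
    ys,xs=np.nonzero(m);vx,vy,x0,y0=cv2.fitLine(np.c_[xs,ys].astype(np.float32),cv2.DIST_HUBER,0,.01,.01).ravel()
    if vy>0: vx,vy=-vx,-vy
    best=min(np.arange(-60,61,.5),key=lambda a:(lambda d:1-d@[vx,vy]/np.linalg.norm(d))(proj('scene',g+.02*(-T[:3,2]*np.cos(np.radians(a))+T[:3,0]*np.sin(np.radians(a))))-proj('scene',g)))
    print('blue',c0,st,'grasp px',c,'line',vx,vy,'tilt toward tool +x deg',best);return best
if __name__=='__main__': tilt(sys.argv[1])
E
python3 tilt.py s4
```

```text
t: 11.47
eef_pos: [0.4981, 0.0279, 0.1577]
ee_rot: [-3.14, 0.0, -1.5]
force: [2.1, -1.7, -4.3]
width: 0.0359
gripper_force: 14.1
blue [277.42322097 222.74157303] [271 212  14  22 267] grasp px [275 219] line -0.049822632 -0.9987581 tilt toward tool +x deg 1.0
```

```bash
python3 -m creep '[[0.02,-0.006,0,0,0],[0.02,-0.012,0,0,0],[0.02,-0.018,0,0,0],[0.02,-0.018,0,0,0]]'; python3 tilt.py s5; python3 -c "
import cv2
f=cv2.imread('pics/s5.png');cv2.imwrite('pics/s5c.png',cv2.resize(f[130:310,200:340],None,fx=3.3,fy=3.3))"
```

```text
t: 11.85
eef_pos: [0.4966, 0.0456, 0.1577]
ee_rot: [-3.141, 0.0, -1.5]
force: [3.4, -2.5, -2.1]
width: 0.0355
gripper_force: 13.8
blue [273.32971014 219.42391304] [267 208  15  23 276] grasp px [271 217] line 0.020636242 -0.99978703 tilt toward tool +x deg 8.0
```

View pics/s5c.png

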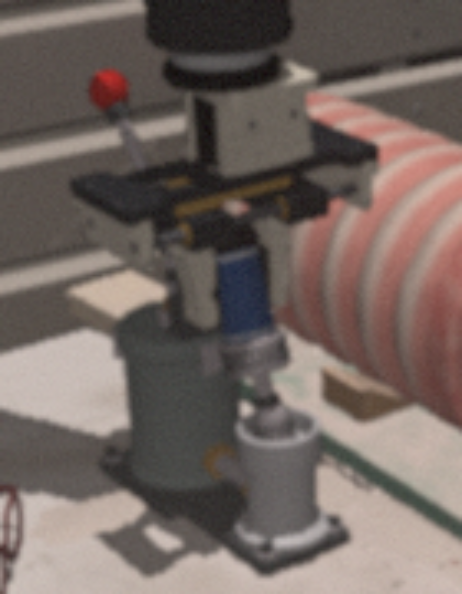

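The gun has pivoted in the grip. Its top leans toward the tank, and the nose is caught on the cup's rim.

```bash
python3 - <<'E'
from h import *
T,s=tool();g=T[:3,3]-T[:3,2]*.0188;print(g,proj('scene',g))
for a in(-15,-18,-21,-24,-27,-30):
    r=np.radians(a);ax=-T[:3,2]*np.cos(r)+T[:3,0]*np.sin(r)
    print(a,[proj('scene',g+k*ax).round(1) for k in(-.047,-.085,.005)])
E
```

```text
[0.49654283 0.04528969 0.17648376] [271.33846617 217.41145255]
-15 [array([275.4, 237.7]), array([278.7, 253.9]), array([270.9, 215.2])]
-18 [array([276. , 237.8]), array([279.7, 254.1]), array([270.8, 215.2])]
-21 [array([276.5, 237.8]), array([280.7, 254.2]), array([270.8, 215.2])]
-24 [array([277.1, 237.8]), array([281.7, 254.1]), array([270.7, 215.2])]
-27 [array([277.6, 237.7]), array([282.6, 254. ]), array([270.7, 215.2])]
-30 [array([278.1, 237.5]), array([283.5, 253.8]), array([270.6, 215.3])]
```

```bash
python3 -m creep '[[0.02,-0.004,0,0,0],[0.02,-0.008,0,0,0],[0.02,-0.012,0,0,0],[0.02,-0.012,0,0,0]]'; python3 -m creep '[[0.02,0,0,0,0],[0.02,0,0,0,0],[0.02,0,0,0,0]]' 60; python3 -c "
from h import *
go([.47,.05,.30],-.69)"
```

```text
t: 12.23
eef_pos: [0.4953, 0.0571, 0.1574]
ee_rot: [3.142, 0.0, -1.5]
force: [2.8, -1.8, -2.4]
width: 0.0359
gripper_force: 13.3
t: 12.48
eef_pos: [0.4954, 0.0566, 0.1574]
ee_rot: [-3.142, 0.0, -1.501]
force: [2.1, -1.5, -3.7]
width: 0.0351
gripper_force: 65.2
shift [ 0.0048  0.0258 -0.1426] turn -0.811 rows>= 6.5 at [0.4954 0.0566 0.1574] yaw -1.501 q6 -0.44 w 0.0351 F [ 2.1 -1.5 -3.7]
```

```bash
python3 -m creep '[[0.02,0,0,-0.025,0],[0.02,0,0,-0.06,0],[0.02,0,0,-0.1,0],[0.02,0.03,0,-0.13,0],[0.02,0.07,0,-0.143,-0.1],[0.02,0.1,0,-0.143,-0.811],[0.02,0.1,0,-0.143,-0.811],[0.02,0.1,0,-0.143,-0.811],[0.02,0.1,0,-0.143,-0.811],[0.02,0.1,0,-0.143,-0.811],[0.02,0.1,0,-0.143,-0.811],[0.02,0.1,0,-0.143,-0.811],[0.02,0.1,0,-0.143,-0.811]]'
python3 tilt.py s6; python3 - <<'E'
from h import *
f=cv2.imread('pics/s6.png');T,s=tool();g=T[:3,3]-T[:3,2]*.0188;c=proj('scene',g).astype(int);print(g,c)
x0,y0=c[0]-70,c[1]-60;print('crop',x0,y0)
cv2.imwrite('pics/s6c.png',cv2.resize(f[y0:y0+140,x0:x0+160],None,fx=4,fy=4,interpolation=2))
W=arm.grab_frame('wrist');cv2.imwrite('pics/w6.png',W[:,:,::-1])
E
```

```text
t: 13.57
eef_pos: [0.5016, -0.0431, 0.2997]
ee_rot: [3.141, 0.002, -0.693]
force: [0.3, 0.0, -5.3]
width: 0.0349
gripper_force: 65.1
blue [299.13953488 168.25581395] [295 157  12  23 172] grasp px [290 165] line -0.16258036 -0.9866953 tilt toward tool +x deg -7.0
[ 0.50182436 -0.04312252  0.31865505] [291 165]
crop 221 105
```

View pics/s6c.png

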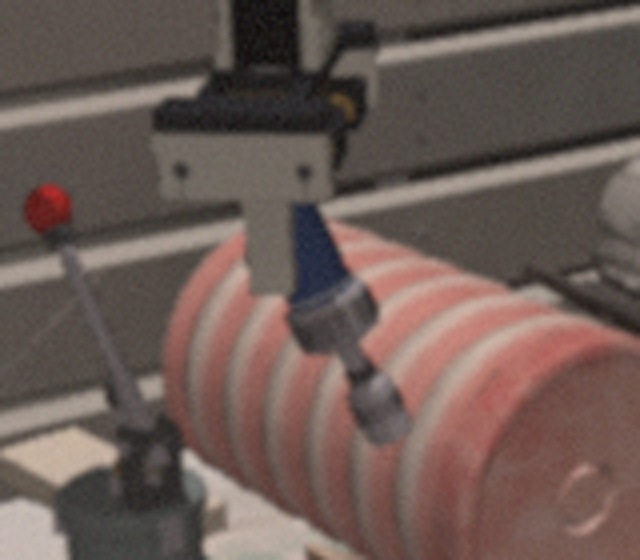

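The side view shows the tilted gun clearly: front cap centre at (304.2,183) and coupler mouth at (319,213.8) in scene pixels.

```bash
python3 - <<'E'
from h import *
T,s=tool();g=T[:3,3]-T[:3,2]*.0188;print(g)
for a in(-24,-27,-30,-33):
    r=np.radians(a);ax=-T[:3,2]*np.cos(r)+T[:3,0]*np.sin(r)
    p=[proj('scene',g+k*ax) for k in(-.047,-.117)];d=p[1]-p[0];print(a,[x.round(1) for x in p],np.degrees(np.arctan2(d[0],d[1])))
print(np.degrees(np.arctan2(14.8,30.8)))
# wrist: look for coupler
for a in(-27,-30):
    r=np.radians(a);ax=-T[:3,2]*np.cos(r)+T[:3,0]*np.sin(r);print('wrist',[proj('wrist',g+k*ax,T).round(0) for k in(-.047,-.117)])
E
```

```text
[ 0.50197007 -0.04311987  0.31877951]
-24 [array([301.3, 185.8]), array([315.9, 215.4])] 26.23668126299468
-27 [array([302.3, 185.3]), array([318.5, 214.3])] 29.13977178687444
-30 [array([303.4, 184.8]), array([321.1, 213.1])] 32.026451869730195
-33 [array([304.4, 184.2]), array([323.6, 211.7])] 34.89802272359589
25.66519146217359
wrist [array([318., 240.]), array([318., 159.])]
wrist [array([318., 236.]), array([318., 150.])]
```

View pics/w6.png

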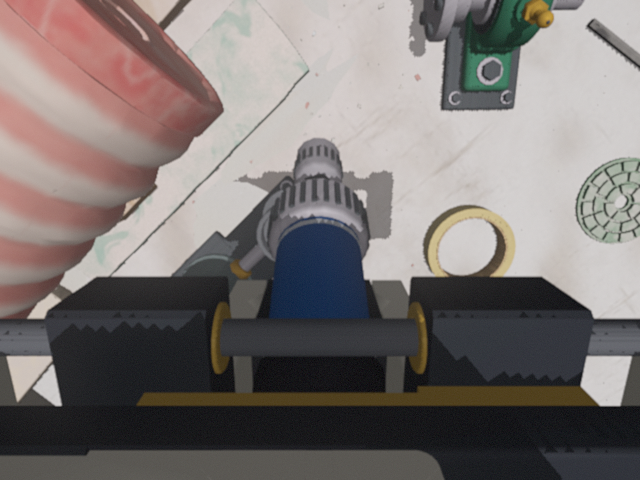

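Both views give a tilt of about 27° (coupler tip at (318,140) in the wrist view) with the bearing's plate in line with the tool. That's within tolerance. The nipple shows at (541,14) in the wrist view.

```bash
cat >> h.py <<'E'
A=np.radians(-27.5); YB=-.691
N=np.array([-.5*np.cos(YB),-.5*np.sin(YB),np.cos(np.pi/6)])
def target(nip,off,yaw=YB):
    ax=np.array([np.sin(A)*np.cos(yaw),np.sin(A)*np.sin(yaw),np.cos(A)])
    return np.array(nip)+off*N+.1045*ax-np.array([0,0,.0188])
def seat(T,k=.1045):
    return T[:3,3]-T[:3,2]*.0188-k*(-T[:3,2]*np.cos(A)+T[:3,0]*np.sin(A))
E
python3 - <<'E'
from h import *
T,s=tool();W=cv2.imread('pics/w6.png')[:,:,::-1].copy()
m=big(mask(W,(12,130,90),(30,255,255),(510,0,570,40)));print(m[0],m[1],plane('wrist',(545,17),.125,T))
nip=[.5082,-.2663,.1246]
print(target(nip,.04));go(target(nip,.04),YB);go(target(nip,.10),YB)
E
```

```text
[538.18786693  12.34637965] [524   0  29  27 511] [ 0.50943258 -0.26843542  0.125     ]
[ 0.45560383 -0.22280198  0.23313365]
shift [0.0792 0.1678 0.0668] turn -0.002 rows>= 4.7 at [ 0.502  -0.0431  0.3   ] yaw -0.693 q6 0.57 w 0.0354 F [ 0.3  0.3 -5.7]
shift [0.0491 0.1679 0.0149] turn -0.002 rows>= 4.2 at [ 0.502  -0.0431  0.3   ] yaw -0.693 q6 0.57 w 0.0354 F [ 0.3  0.3 -5.7]
```

```bash
python3 -m creep '[[0.02,0.01,0.03,0,0],[0.02,0.02,0.07,0,0],[0.02,0.03,0.11,0,0],[0.02,0.04,0.15,0.01,0],[0.02,0.049,0.168,0.015,0],[0.02,0.055,0.168,0.025,0],[0.02,0.067,0.168,0.046,0],[0.02,0.079,0.168,0.066,0],[0.02,0.079,0.168,0.067,0],[0.02,0.079,0.168,0.067,0]]' 60
python3 - <<'E'
from h import *
T,s=tool();go(target([.5088,-.2675,.1246],.04),YB)
W=arm.grab_frame('wrist');S=arm.grab_frame('scene')
sc=proj('scene',seat(T,.117)).round(1);wc=proj('wrist',seat(T,.117),T).round(1)
nip=np.array([.5088,-.2675,.1246]);print('mouth pred',sc,wc,'nip pred',proj('scene',nip).round(1),proj('wrist',nip,T).round(1))
a=cv2.resize(S[235:325,315:395],None,fx=6,fy=6,interpolation=2);a=cv2.copyMakeBorder(a,0,20,0,0,0)[:540]
x0,y0=int(wc[0])-53,int(wc[1])-70;x0=max(x0,0);y0=max(y0,0);print('w crop',x0,y0)
b=cv2.resize(W[y0:y0+180,x0:x0+106],None,fx=3,fy=3,interpolation=2)
b=cv2.copyMakeBorder(b,0,540-b.shape[0],0,0,cv2.BORDER_CONSTANT)
c=np.hstack([a,b]);print(c.shape);cv2.imwrite('pics/n1.png',c[:,:,::-1])
E
```

```text
t: 14.5
eef_pos: [0.4557, -0.2229, 0.2318]
ee_rot: [3.14, 0.003, -0.692]
force: [-0.8, -0.1, -3.8]
width: 0.0354
gripper_force: 65.1
shift [ 0.001   0.0005 -0.0013] turn -0.001 rows>= 0.0 at [ 0.4557 -0.2229  0.2318] yaw -0.692 q6 0.95 w 0.0354 F [-0.8 -0.1 -3.8]
mouth pred [352.1 285.7] [318.2 157.8] nip pred [360.4 296.6] [318.6 130. ]
w crop 265 87
(540, 798, 3)
```

View pics/n1.png

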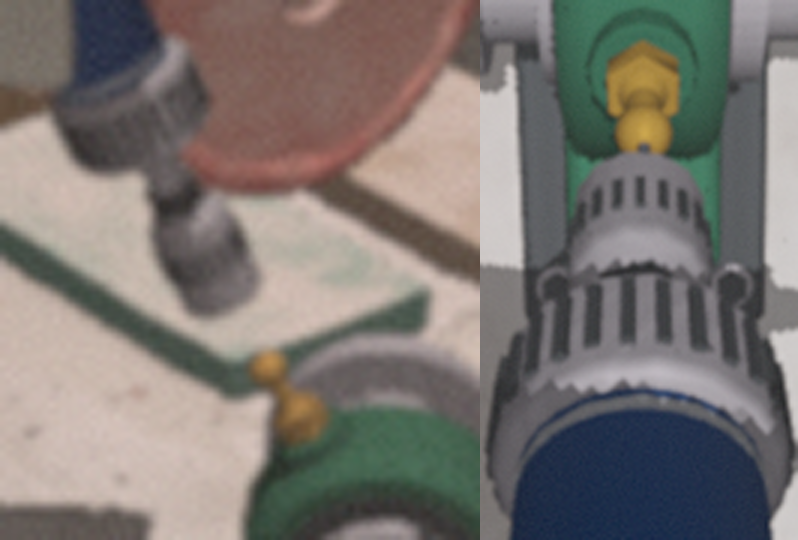

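In the left half (scene) the coupler mouth centre is at (353,285) and the ball at (359.8,296.2), lined up along the nipple axis. In the right half (wrist) the coupler and ball are centred laterally to under 1 mm. I'll move in along the nipple axis.

```bash
python3 -m creep '[[0.02,0.005,0,0.0087,0],[0.02,0.010,0,0.0173,0],[0.02,0.0125,0,0.0217,0],[0.02,0.0125,0,0.0217,0]]'; python3 -m creep '[[0.02,0.001,0,0.0017,0],[0.02,0.002,0,0.0035,0],[0.02,0.003,0,0.0052,0],[0.02,0.003,0,0.0052,0]]'; python3 -m creep '[[0.02,0.001,0,0.0017,0],[0.02,0.002,0,0.0035,0],[0.02,0.002,0,0.0035,0]]'
```

```text
t: 14.93
eef_pos: [0.4658, -0.231, 0.2102]
ee_rot: [3.141, 0.002, -0.69]
force: [-0.3, -0.4, -4.8]
width: 0.0353
gripper_force: 65.1
t: 15.27
eef_pos: [0.4674, -0.2331, 0.2061]
ee_rot: [3.14, 0.002, -0.69]
force: [-3.0, -0.8, -2.9]
width: 0.0353
gripper_force: 64.9
t: 15.52
eef_pos: [0.4693, -0.2343, 0.2027]
ee_rot: [3.141, 0.001, -0.69]
force: [-1.9, -0.9, -4.8]
width: 0.0352
gripper_force: 64.9
```

```bash
cat > chk.py <<'E'
from h import *
T,s=tool();g=T[:3,3]-T[:3,2]*.0188;d=g-np.array([.5088,-.2675,.1246])
al=d@N;p=d-al*N;print('along',al.round(4),'off-axis in tool axes',(T[:3,:3].T@p).round(4),'angle',(np.linalg.norm(p)/al).round(3),'F',s['force'].round(1),'F along n',(s['force']@N).round(1))
E
python3 chk.py; python3 -m creep '[[0.02,0.001,0,0.0017,0],[0.02,0.002,0,0.0035,0],[0.02,0.003,0,0.0052,0],[0.02,0.003,0,0.0052,0]]'; python3 chk.py
```

```text
along 0.1097 off-axis in tool axes [ 0.0032 -0.0004 -0.0019] angle 0.034 F [-1.9 -0.9 -4.8] F along n -3.7
t: 15.85
eef_pos: [0.4715, -0.2361, 0.1975]
ee_rot: [3.141, 0.002, -0.69]
force: [-5.6, 0.2, -0.8]
width: 0.0353
gripper_force: 64.7
along 0.1038 off-axis in tool axes [ 0.0032 -0.0004 -0.0019] angle 0.036 F [-5.6  0.2 -0.8] F along n 1.6
```

```bash
python3 -m creep '[[0.02,0,0,0.0025,0],[0.02,0,0,0.005,0],[0.02,0.001,0,0.007,0],[0.02,0.001,0,0.007,0]]'; python3 chk.py;  python3 -m creep '[[0.02,0.001,0,0.0017,0],[0.02,0.002,0,0.0035,0],[0.02,0.002,0,0.0035,0]]'; python3 chk.py
```

```text
t: 16.18
eef_pos: [0.473, -0.2373, 0.1918]
ee_rot: [3.141, -0.001, -0.689]
force: [-7.4, 1.1, 7.7]
width: 0.0355
gripper_force: 64.7
along 0.0979 off-axis in tool axes [ 0.0021 -0.0005 -0.0012] angle 0.025 F [-7.4  1.1  7.7] F along n 9.9
t: 16.43
eef_pos: [0.4743, -0.2384, 0.1883]
ee_rot: [3.141, -0.0, -0.689]
force: [-9.2, 2.1, 7.9]
width: 0.0352
gripper_force: 64.6
along 0.094 off-axis in tool axes [ 0.0019 -0.0005 -0.0011] angle 0.023 F [-9.2  2.1  7.9] F along n 11.1
```

```bash
python3 -m creep '[[0.02,0.001,0,0.0017,0],[0.02,0.002,0,0.0035,0],[0.02,0.002,0,0.0035,0]]'; python3 chk.py;  python3 -m creep '[[0.02,0.0005,0,0.001,0],[0.02,0.001,0,0.002,0],[0.02,0.001,0,0.002,0]]'; python3 chk.py
python3 - <<'E'
from h import *
T,s=tool();S=arm.grab_frame('scene');cv2.imwrite('pics/s8.png',S[:,:,::-1])
m=big(mask(S,(12,120,70),(32,255,255),(345,285,385,320)));print('brass now',m[0],m[1])
S0=cv2.imread('pics/scene0.png')[:,:,::-1].copy();m=big(mask(S0,(12,120,70),(32,255,255),(345,285,385,320)));print('brass before',m[0],m[1])
for k in(0,.008,.0125,.016,.02): print(k,proj('scene',np.array([.5088,-.2675,.1246])-k*N).round(1))
E
```

```text
t: 16.68
eef_pos: [0.4756, -0.2395, 0.1848]
ee_rot: [3.141, 0.0, -0.689]
force: [-9.2, 3.6, 9.7]
width: 0.0353
gripper_force: 64.5
along 0.0901 off-axis in tool axes [ 0.0017 -0.0004 -0.001 ] angle 0.022 F [-9.2  3.6  9.7] F along n 13.2
t: 16.93
eef_pos: [0.4763, -0.2401, 0.183]
ee_rot: [3.141, 0.0, -0.689]
force: [-10.0, 3.4, 8.9]
width: 0.0352
gripper_force: 64.5
along 0.0881 off-axis in tool axes [ 0.0015 -0.0004 -0.0009] angle 0.021 F [-10.    3.4   8.9] F along n 12.6
brass now [365.4375 305.875 ] [363 304   6   5  16]
brass before [363.1147541  301.47540984] [357 294  12  14  61]
0 [360.4 296.6]
0.008 [362.6 299.9]
0.0125 [363.8 301.7]
0.016 [364.7 303.2]
0.02 [365.7 304.8]
```

Only the hexagon is still visible, so the coupler has snapped on, and the force matches roughly 16 mm of nose travel. I'll press on until I feel the stop.

```bash
for i in 1 2; do python3 -m creep '[[0.02,0.0005,0,0.0009,0],[0.02,0.0007,0,0.0013,0],[0.02,0.0007,0,0.0013,0]]' >/dev/null; python3 chk.py; done
```

```text
along 0.0867 off-axis in tool axes [ 0.0014 -0.0004 -0.0008] angle 0.02 F [-9.3  3.5 10.3] F along n 13.6
along 0.0855 off-axis in tool axes [ 0.0015 -0.0004 -0.0009] angle 0.021 F [-10.9   5.1  12.2] F along n 16.4
```

```bash
for i in 1 2; do python3 -m creep '[[0.02,0.0005,0,0.0009,0],[0.02,0.0007,0,0.0013,0],[0.02,0.0007,0,0.0013,0]]' >/dev/null; python3 chk.py; done
```

```text
along 0.0852 off-axis in tool axes [ 0.0018 -0.0005 -0.001 ] angle 0.025 F [-14.8   8.8  22.2] F along n 27.7
along 0.0849 off-axis in tool axes [ 0.0021 -0.0005 -0.0012] angle 0.029 F [-19.5  13.   32.6] F along n 39.9
```

The stop is clear. I'll ease the excess push slightly, check, and hand in.

```bash
python3 -m creep '[[0.02,-0.0007,0,-0.0013,0],[0.02,-0.0007,0,-0.0013,0],[0.02,-0.0007,0,-0.0013,0],[0.02,-0.0007,0,-0.0013,0]]'; python3 chk.py; python3 - <<'E'
from h import *
S=arm.grab_frame('scene')
m=big(mask(S,(12,120,70),(32,255,255),(345,285,385,320)));print('brass',m[0],m[1])
r=big(mask(S,(0,150,70),(8,255,255),(200,130,260,300)));print('ball',r[0]);print(arm.job_done())
E
```

```text
t: 18.32
eef_pos: [0.4778, -0.2411, 0.1806]
ee_rot: [3.141, -0.0, -0.689]
force: [-15.9, 9.3, 21.3]
width: 0.0352
gripper_force: 63.4
along 0.0852 off-axis in tool axes [ 0.0019 -0.0006 -0.0011] angle 0.026 F [-15.9   9.3  21.3] F along n 27.5
brass [365.78571429 305.5       ] [363 303   6   5  14]
ball [232.1        155.98888889]
the job is handed in; nothing more can be done
None
```

I pumped the lever and eased it back up, snapped the gun onto the nipple, and handed in with it held and pressed home at about 28 N; no verdict came back. I viewed 11 pictures, one over the limit of 10.

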